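# Find the tool tube that still holds its cutter and rack it

## Robot

A 6-joint arm with a two-finger parallel gripper is mounted at the origin on a cart in front of the work surface, level with it; the furniture and walls round the work are solid. World frame = base frame: x ahead of the robot, y to its left, z up, the work surface at z = 0. Lengths are in m, angles in rad, forces in N, time in s.
With the tool pointing down it reaches from about 0.375 to 0.9 m from the base axis. Payload 3.1 kg.
Tool frame: the origin (TCP) lies between the finger pads; the fingertips stand 19 mm ahead of it and the grasp point (between the pads) is the TCP; z points along the fingers, y is the line along which they close (so a half turn about z gives the same grasp; the last joint's range is limited). The gripper opens to 87 mm and grips with 3 to 60 N. Pads are 19 mm wide; open, the fingers measure 117 mm over their backs; the gripper's body (75 mm by 190 mm) begins 51 mm behind the grasp point.
Start: joints at [1.125, 0.527, 1.433, -0, 1.181, -0.178], TCP at [0.165, 0.603, 0.242] pointing down, gripper open.
Joint ranges: [-3.08, 3.08], [-0.75, 2.2], [0.22, 2.44], [-1.43, 4.57], [0, 2.65], [-2.85, 2.85]. Speed limits (rad/s): [2.79, 2.79, 3.14, 3.14, 3.14, 3.14].

## Interface

Orientations are given as a unit quaternion [x, y, z, w].
In Python, from rig import telemetry, viewer, hand_in gives the robot as it stands. The module is installed in compiled form; this text tells all that it offers.
- The arm moves only by the shell command python3 -m creep 'ROWS' [FORCE]. ROWS is JSON, a list of rows, each an object with "translation": the shift along the tool's x, y, z in mm, a list of three; "roll": the turn about the tool's z in degrees; "gripper": the finger opening in mm, from 0 to 87. In form: [{"translation": [tx, ty, tz], "roll": roll, "gripper": gripper}, ...]. A call has 1 to 5 rows; each row is the pose to reach, as a shift and turn from the pose commanded when the call began, along the tool's axes at that moment; what a row does not reach only later rows make up. A row lasts 1/12 s, in which the tool goes at most 41.7 mm and 7.16 degrees, less where a joint would pass 70% of its speed; a pose out of reach is approached as far as the arm can. A call with a gripper value outside its range is refused whole. The fingers move at their own pace and stop on an object; FORCE is the grip in N (left out, the last holds). Time passes only in rows, so rows that repeat a pose let the fingers close. It gives the time, the measured TCP pose, the force, the opening and the grip force at its end, in the units of the state.
- telemetry.get_obs(): the state, without advancing time (a new reading comes with each control period).
- viewer.camera(name): name is "scene" or "top" or "wrist"; returns the picture (480x640x3 uint8, blue, green, red); there is no depth.
- viewer.camera_info(name): a dict with "intrinsics" (3x3 intrinsics, pixels), "rvec" (rotation vector, rad) and "tvec" (3), from world to camera coordinates, as OpenCV has them; the wrist camera has in their place "hand_eye" (4x4, takes a point from camera to tool coordinates, whose origin is the TCP and whose axes are the flange's). Camera axes: x right, y down, z forward; pixel columns grow to the right and rows downward; lengths in m; the calibration is good to about 2 mm. A picture is of the moment at which its call begins: read the wrist's pose just before it. camera_info takes no time and is no camera call.
- hand_in(): hands the job in; it is judged then, once.
Trained networks look in the newest picture that a camera, given by its name, has taken for a name from the list of things; names that differ only in an ending like _2 or _b are one class to them, and where a whole thing is asked for, a point or a joint stands for the part that bears it (a point fixed in the world has none). Each returns a list of dicts, best first, with "p" (0 to 1); they miss things now and then, are a little off and sometimes report something else, mostly with a low value. They report only what shows in the picture. A call takes as long as a camera call.
- viewer.recognise(camera, thing): "bbox" ([left, top, width, height] in pixels, round what is visible of it).
The state is a dict: "time": time; "q": joint angles; "joint_velocities": joint speeds; "joint_torque": joint torques, N m; "position": TCP position; "tool_rot": TCP orientation; "ft_force": force on the tool from outside, world axes, zero at the start; "moment": the same for the moment, N m; "grip_width": finger opening in m; "grip_force": force on a finger pad.
Only numpy, scipy, OpenCV 4.12 (cv2) and the standard library are available. Lean on these libraries where they do the work, as an engineer would, in place of code of your own. Each camera call takes 0.05 s, during which the arm holds its last target. There are 200 camera calls.

## Task

Three closed tool tubes that look alike have come back to the bench: one still has its cutter inside, two are empty, and only the weight tells which. Find the loaded tube and stand it upright, cap up, right down in the vacant pocket of the plywood rack; leave the two empty tubes lying on the bench. Do not knock about the tubes already in the rack, or the box, tape roll and flint striker nearby.

Things in the scene. Friction and masses are not known exactly. Their poses are not given: they have to be found in the camera images.
- tube_1: closed rigid square tool tube, 150 mm long, 42 x 42 mm: grey plastic body, black plastic cap over the last 56 mm of one end; lies on the bench at first. Origin at its middle, x axis along it from foot to cap. The three tubes look alike: empty about 110 g, with the cutter about 420 g (within 20 percent); which one is loaded differs every time
- tube_1_foot (a point): middle of the grey foot end of tube_1, 75 mm from its origin
- tube_2: another tube just like tube_1 (same size, origin and axes)
- tube_2_foot (a point): middle of the grey foot end of tube_2, 75 mm from its origin
- tube_3: another tube just like tube_1 (same size, origin and axes)
- tube_3_foot (a point): middle of the grey foot end of tube_3, 75 mm from its origin
- rack: plywood rack fixed to the bench, 100 x 268 mm, 72 mm high; origin at bench level under its middle, y axis along its row of pockets. Three square pockets 46.5 mm wide at y = +84, 0, -84 mm, sides along the rack's axes, cut through a top board (60 to 72 mm high, edges bevelled 3 mm) and a seat board (12 to 22 mm); tubes stand on the base board, 12 mm above the bench
- pocket_pad: flat black rubber pad 38 x 38 x 1 mm on the floor of the vacant pocket: its origin is the centre of that pocket's floor, 12 mm above the bench; which pocket is vacant differs
- stored_1: a tube of the same kind that already stands cap up in one of the other pockets, its top 162 mm above the bench; origin in the middle of its foot
- stored_2: a tube of the same kind that already stands cap up in one of the other pockets, its top 162 mm above the bench; origin in the middle of its foot
- lens_box: bystander: white cardboard box 60 x 130 x 36 mm, lying in front of the drawer cabinet; origin at its underside
- masking_roll: bystander: roll of masking tape, 94 mm across, 25 mm high, lying flat at the back left; origin at its underside
- striker: bystander: flint striker of bent steel wire with a cup at one end, 40 x 141 x 14 mm, lying flat at the front right; origin at the underside

How it is judged:
At the end, for the whole second after the job is handed in: Loaded tube: foot within 10 mm of the vacant pocket's centre and under 18 mm above the bench, cap up within 0.1 rad of upright, its weight (over 2.4 N) on the rack. Both empty tubes lie on the bench within 0.1 rad of level, middle 10 to 28 mm high. All at rest (under 20 mm/s) ((((horizontal distance between tube_1_foot and pocket_pad below 0.01 m and height (world z) of tube_1_foot below 0.018 m and angle between tube_1's own x axis and vertical below 0.1 rad and contact force between tube_1 and rack above 2.4 N and linear speed of tube_1 below 0.02 m/s) and (height (world z) of tube_2 between 0.01 and 0.028 m and angle between tube_2's own x axis and vertical between 1.47 and 1.67 rad and linear speed of tube_2 below 0.02 m/s) and (height (world z) of tube_3 between 0.01 and 0.028 m and angle between tube_3's own x axis and vertical between 1.47 and 1.67 rad and linear speed of tube_3 below 0.02 m/s)) or ((horizontal distance between tube_2_foot and pocket_pad below 0.01 m and height (world z) of tube_2_foot below 0.018 m and angle between tube_2's own x axis and vertical below 0.1 rad and contact force between tube_2 and rack above 2.4 N and linear speed of tube_2 below 0.02 m/s) and (height (world z) of tube_1 between 0.01 and 0.028 m and angle between tube_1's own x axis and vertical between 1.47 and 1.67 rad and linear speed of tube_1 below 0.02 m/s) and (height (world z) of tube_3 between 0.01 and 0.028 m and angle between tube_3's own x axis and vertical between 1.47 and 1.67 rad and linear speed of tube_3 below 0.02 m/s)) or ((horizontal distance between tube_3_foot and pocket_pad below 0.01 m and height (world z) of tube_3_foot below 0.018 m and angle between tube_3's own x axis and vertical below 0.1 rad and contact force between tube_3 and rack above 2.4 N and linear speed of tube_3 below 0.02 m/s) and (height (world z) of tube_1 between 0.01 and 0.028 m and angle between tube_1's own x axis and vertical between 1.47 and 1.67 rad and linear speed of tube_1 below 0.02 m/s) and (height (world z) of tube_2 between 0.01 and 0.028 m and angle between tube_2's own x axis and vertical between 1.47 and 1.67 rad and linear speed of tube_2 below 0.02 m/s)))); the robot touches nothing.
It fails at once if a tube already in the rack was knocked about (angle between any of stored_1, stored_2's own z axis and vertical above 0.25 rad or distance of any of stored_1, stored_2 from where it was at the start of the episode above 0.03 m).
It fails at once if a bystander (lens box, tape roll or striker) was knocked about (distance of any of lens_box, masking_roll, striker from where it was at the start of the episode above 0.04 m).
It also fails if it takes over 67 s, if anything falls off the work surface, if the arm or the gripper's body presses on something with over 40 N, if the wrist force passes 120 N, or if a joint passes its speed limit or range.

## Working session

There is one attempt and no reset: what is moved stays moved. The work goes in short steps, Python scripts to look and compute and a shell command to move; the robot and the scene stay as the last step left them, time stands still between calls to the robot, and variables do not carry over. Pictures are saved under pics/ and viewed, at most 10 in all, crops included, and the job is handed in when it is done.

```bash
mkdir -p pics
python3 - <<'E'
from rig import telemetry, viewer
import cv2
o=telemetry.get_obs()
print({k:o[k] for k in('time','position','tool_rot','ft_force','grip_width')})
for c in('scene','top'):
    im=viewer.camera(c); cv2.imwrite(f'pics/{c}1.png',im)
    i=viewer.camera_info(c); print(c,i)
    for t in('tube_1','rack','pocket_pad','stored_1','lens_box','masking_roll','striker','tube_1_foot'):
        print(t,[(d['bbox'],round(d['p'],2)) for d in viewer.recognise(c,t)])
print(viewer.camera_info('wrist'))
E
```

```text
{'time': 0.0, 'position': array([0.16446057, 0.60226881, 0.24059069]), 'tool_rot': array([ 1.33002008e-01,  9.91115211e-01, -1.00180356e-03, -3.16636916e-04]), 'ft_force': array([ 0.74402205, -0.79122202,  0.07822123]), 'grip_width': 0.08721495511214863}
scene {'intrinsics': array([[443.53923303,   0.        , 317.28433828],
       [  0.        , 443.53923303, 245.18013481],
       [  0.        ,   0.        ,   1.        ]]), 'rvec': array([ 2.33410802, -0.67080733,  0.26402949]), 'tvec': array([-0.43228445,  0.30213646,  1.01470346])}
tube_1 [([272.3, 242.0, 18.4, 50.7], 0.96), ([223.1, 191.3, 34.4, 42.0], 0.8), ([293.7, 197.6, 44.5, 42.4], 0.55)]
rack []
pocket_pad []
stored_1 [([354.3, 289.6, 23.8, 42.5], 0.95), ([424.6, 294.6, 32.0, 40.5], 0.89)]
lens_box [([334.1, 235.7, 49.9, 36.2], 0.95)]
masking_roll [([251.7, 165.9, 25.3, 20.8], 0.71), ([223.5, 191.2, 32.2, 41.2], 0.33)]
striker [([356.2, 383.7, 47.9, 62.8], 0.93)]
tube_1_foot [([225.6, 192.1, 30.5, 40.1], 0.82), ([389.5, 326.9, 13.9, 7.5], 0.29)]
top {'intrinsics': array([[534.19008735,   0.        , 316.56426401],
       
[... 651 characters left out ...]
.4], 0.5)]
striker [([463.2, 275.8, 14.8, 15.2], 0.55)]
tube_1_foot [([173.9, 277.6, 61.5, 15.8], 0.57), ([409.8, 232.2, 35.3, 30.4], 0.43), ([426.8, 212.9, 20.8, 20.8], 0.23)]
{'intrinsics': array([[378.73954571,   0.        , 320.78570579],
       [  0.        , 378.73954571, 237.6021431 ],
       [  0.        ,   0.        ,   1.        ]]), 'hand_eye': array([[-3.37768260e-04, -9.53892726e-01, -3.00147553e-01,
         8.33915098e-02],
       [ 9.99999663e-01, -5.46865710e-04,  6.12642262e-04,
         1.31474168e-03],
       [-7.48535402e-04, -3.00147245e-01,  9.53892589e-01,
        -1.42633975e-01],
       [ 0.00000000e+00,  0.00000000e+00,  0.00000000e+00,
         1.00000000e+00]])}
```

Run:
```python
import cv2,numpy as np
t=cv2.imread('pics/top1.png')[140:340,120:520]; cv2.imwrite('pics/t1c.png',cv2.resize(t,None,fx=2,fy=2,interpolation=cv2.INTER_CUBIC))
t=cv2.imread('pics/scene1.png')[130:430,150:550]; cv2.imwrite('pics/s1c.png',cv2.resize(t,None,fx=2,fy=2,interpolation=cv2.INTER_CUBIC))
```

```text
(no output)
```

View pics/t1c.png

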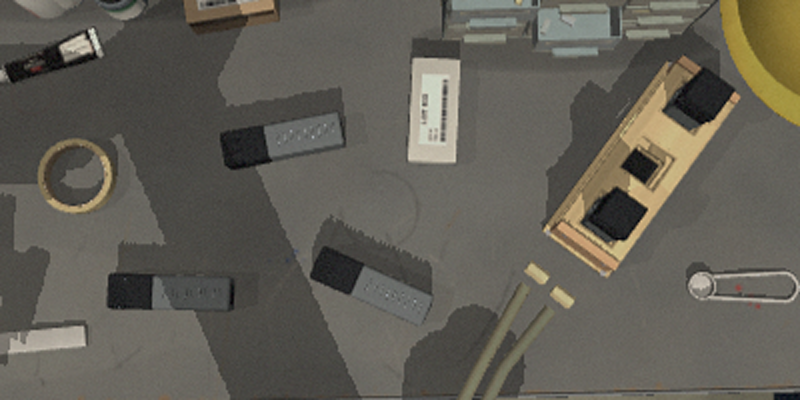

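View pics/s1c.png

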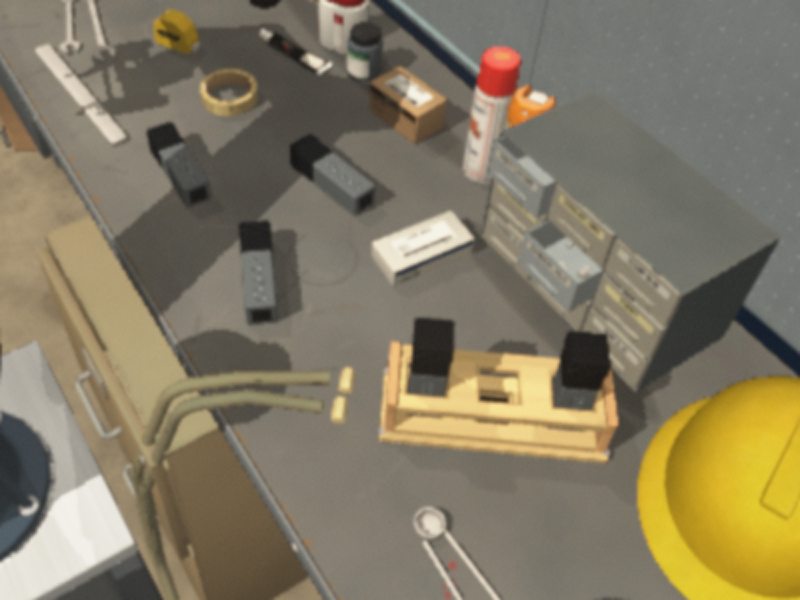

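The top view shows tubes at full-image px of about (262,210), (306,283) and (205,286), with their caps on the left. The vacant pocket is the middle one, at (440,222). The scene view confirms this, with a stored tube standing on each side of the pocket.

```bash
cat > h.py <<'E'
import numpy as np,cv2
from rig import telemetry,viewer
from scipy.spatial.transform import Rotation as Ro
def cam(c):
    i=viewer.camera_info(c);K=i['intrinsics']
    if c=='wrist':
        o=telemetry.get_obs();T=np.eye(4);T[:3,:3]=Ro.from_quat(o['tool_rot']).as_matrix();T[:3,3]=o['position']
        M=T@i['hand_eye'];R=M[:3,:3].T;t=-R@M[:3,3]
    else: R=cv2.Rodrigues(i['rvec'])[0];t=i['tvec']
    return K,R,t
def ray(C,uv):
    K,R,t=C;d=R.T@np.linalg.solve(K,[uv[0],uv[1],1.]);return -R.T@t,d/np.linalg.norm(d)
def onz(C,uv,z):
    o,d=ray(C,uv);return o+d*(z-o[2])/d[2]
def tri(C1,p1,C2,p2):
    X=cv2.triangulatePoints(*[C[0]@np.c_[C[1],C[2]] for C in(C1,C2)],np.array(p1,float),np.array(p2,float));return (X[:3]/X[3]).ravel()
def proj(C,X):
    K,R,t=C;p=(K@(R@np.atleast_2d(X).T+t[:,None]));return (p[:2]/p[2]).T
def go(x,y,z,yaw=None):
    """yaw: world direction (deg) of tool y line, mod 180; prints mm shift in tool axes, roll, from now"""
    o=telemetry.get_obs();R=Ro.from_quat(o['tool_rot']).as_matrix()
    d=R.T@(np.array([x,y,z])-o['position'])*1000
    cy=np.degrees(np.arctan2(R[1,1],R[0,1]))
    r=None if yaw is None else -((yaw-cy+90)%180-90)
    print('shift',d.round(1),'roll',None if r is None else round(r,1),'| q6 %.2f'%o['q'][5],'t %.2f'%o['time'],'pos',o['position'].round(4),'yaw_y %.1f'%cy,'ft',o['ft_force'].round(2),'w %.4f'%o['grip_width'])
E
python3 - <<'E'
from h import *
S=cam('scene');T=cam('top')
for C in(S,T): print('cam',(-C[1].T@C[2]).round(3))
s=lambda u,v:(150+u/2,130+v/2); t=lambda u,v:(120+u/2,140+v/2)
# top cap corners etc hand-picked
P={'A far foot top corner?':(s(371,184),t(345,147)),'A cap':(s(330,143),t(262,127)),
'B(305) foot-near':(s(247,312),t(420,322)),
'pad':(s(498,392),t(642,166)),
'rackL':(s(390,372),t(548,228)),'rackL2':(s(392,345),t(548,228))}
for k,(a,b) in P.items(): print(k,tri(S,a,T,b).round(3))
for n,c in {'A':[(222,135),(343,113),(345,147),(225,168)],'B':[(324,247),(432,290),(420,322),(310,280)],'C':[(108,274),(232,276),(233,310),(108,309)]}.items():
    p=np.array([onz(T,t(*q),.042) for q in c]);m=p.mean(0);d=p[0]+p[3]-p[1]-p[2]
    print(n,'mid',m.round(3),'capdir deg',np.degrees(np.arctan2(d[1],d[0])).round(1),'len',np.linalg.norm(d/2).round(3),'wid',np.linalg.norm(p[0]+p[1]-p[2]-p[3])/2)
    # height: triangulated bbox centres
B={'A':([293.7,197.6,44.5,42.4],[234.8,197,56.7,25.9]),'B':([272.3,242,18.4,50.7],[276.6,264.1,61.2,38.3]),'C':([223.1,191.3,34.4,42],[174.2,275.7,61.8,18.7]),
'st1':([354.3,289.6,23.8,42.5],[408.9,232.6,35.6,28.3]),'st2':([424.6,294.6,32,40.5],[451.8,176.1,36.7,29.9]),'box':([334.1,235.7,49.9,36.2],[325.5,166.1,21.9,56.8])}
c=lambda b:(b[0]+b[2]/2,b[1]+b[3]/2)
for k,(a,b) in B.items(): print(k,tri(S,c(a),T,c(b)).round(3))
print('pad',onz(T,c([429.4,213,18.9,20.7]),.013).round(3))
# stored tops
for n,q in {'cap_lo':[(608,188),(648,207)],'x':[(585,215)]}.items(): print(n,[onz(T,t(*v),.162).round(3) for v in q])
for n,q in {'rack corner near-left':(548,228),'front-bottom':(609,274),'topright':(683,60),'right':(740,95),'cab bottomL':(443,38),'cab mid':(535,62),'cabR':(620,45)}.items(): print(n,onz(T,t(*q),.05).round(3))
go(.5,.3,.1)
E
```

```text
cam [ 0.121 -0.61   0.96 ]
cam [0.432 0.045 1.343]
A far foot top corner? [0.618 0.109 0.08 ]
A cap [0.637 0.215 0.067]
B(305) foot-near [0.396 0.031 0.031]
pad [ 0.58  -0.244  0.055]
rackL [ 0.509 -0.132  0.011]
rackL2 [ 0.508 -0.127  0.063]
A mid [0.622 0.192 0.042] capdir deg 98.7 len 0.151 wid 0.041717763036922186
B mid [0.443 0.089 0.042] capdir deg 67.4 len 0.142 wid 0.04238963009544858
C mid [0.44  0.334 0.042] capdir deg 87.9 len 0.152 wid 0.04186375843908672
A [0.627 0.192 0.02 ]
B [0.444 0.084 0.02 ]
C [0.444 0.338 0.02 ]
st1 [ 0.518 -0.195  0.108]
st2 [ 0.644 -0.298  0.123]
box [0.658 0.009 0.021]
pad [ 0.582 -0.246  0.013]
cap_lo [array([ 0.542, -0.18 ,  0.162]), array([ 0.52 , -0.223,  0.162])]
x [array([ 0.513, -0.153,  0.162])]
rack corner near-left [ 0.506 -0.127  0.05 ]
front-bottom [ 0.449 -0.198  0.05 ]
topright [ 0.708 -0.299  0.05 ]
right [ 0.663 -0.367  0.05 ]
cab bottomL [ 0.743 -0.007  0.05 ]
cab mid [ 0.71  -0.118  0.05 ]
cabR [ 0.729 -0.223  0.05 ]
shift [-403.3 -203.8  141.6] roll None | q6 -0.18 t 0.90 pos [0.1647 0.6029 0.2416] yaw_y 74.7 ft [ 0.05  0.47 -0.24] w 0.0869
```

```bash
python3 -c "
from h import *
go(.44,.334,.2,178)"
```

```text
shift [-336.4 -186.8   41.6] roll 76.7 | q6 -0.18 t 0.90 pos [0.1647 0.6029 0.2416] yaw_y 74.7 ft [ 0.05  0.47 -0.24] w 0.0869
```

```bash
python3 -m creep '[{"translation":[-34,-19,4],"roll":7,"gripper":80},{"translation":[-68,-38,8],"roll":14,"gripper":80},{"translation":[-102,-57,12],"roll":21,"gripper":80},{"translation":[-136,-76,16],"roll":28,"gripper":80},{"translation":[-170,-95,20],"roll":35,"gripper":80}]' 40; python3 -c "
from h import *
go(.44,.334,.2,178)"
```

```text
time: 1.32
position: [0.3046, 0.4653, 0.2216]
tool_rot: [0.427, 0.904, 0.0, 0.0]
ft_force: [0.6, 0.2, 0.0]
grip_width: 0.0802
grip_force: 0.0
shift [-187.4   21.3   21.6] roll 41.4 | q6 0.10 t 1.32 pos [0.3046 0.4653 0.2216] yaw_y 39.4 ft [0.56 0.2  0.03] w 0.0802
```

```bash
python3 -m creep '[{"translation":[-38,4,4],"roll":7,"gripper":80},{"translation":[-76,8,8],"roll":14,"gripper":80},{"translation":[-114,12,12],"roll":21,"gripper":80},{"translation":[-152,16,16],"roll":28,"gripper":80},{"translation":[-187,21,21],"roll":35,"gripper":80}]';  python3 -m creep '[{"translation":[0,0,0],"roll":6,"gripper":80},{"translation":[0,0,0],"roll":6,"gripper":80},{"translation":[0,0,0],"roll":6,"gripper":80}]'
python3 - <<'E'
from h import *
go(.44,.334,.2,178)
C=cam('wrist');im=viewer.camera('wrist');cv2.imwrite('pics/w1.png',im)
b=viewer.recognise('wrist','tube_1');print(b)
E
```

```text
time: 1.73
position: [0.4408, 0.3343, 0.2007]
tool_rot: [0.68, 0.733, 0.0, 0.0]
ft_force: [0.5, 0.4, -0.4]
grip_width: 0.0799
grip_force: 0.0
time: 1.98
position: [0.4393, 0.3357, 0.2005]
tool_rot: [0.714, 0.7, -0.0, -0.0]
ft_force: [-0.8, -0.4, -0.3]
grip_width: 0.0801
grip_force: 0.0
shift [-1.7  0.7  0.5] roll 0.8 | q6 0.47 t 1.98 pos [0.4393 0.3357 0.2005] yaw_y -1.2 ft [-0.82 -0.35 -0.27] w 0.0801
[{'bbox': [317.5, 371.9, 61.2, 35.2], 'p': 0.87}, {'bbox': [297.7, 125.3, 58.6, 176.9], 'p': 0.85}, {'bbox': [480.7, 275.0, 69.2, 59.2], 'p': 0.82}]
```

View pics/w1.png

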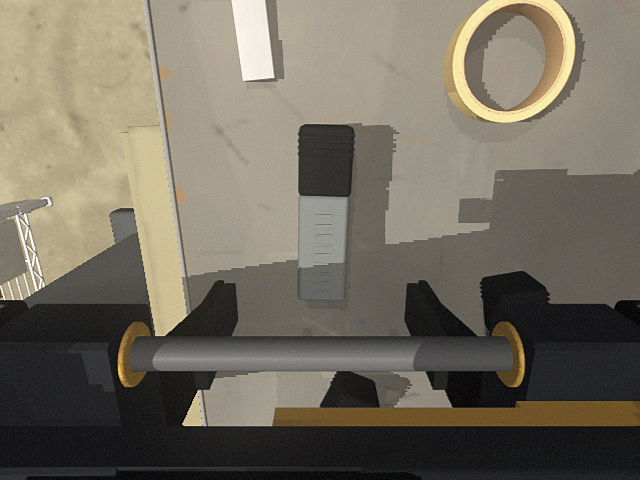

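The wrist view shows tube C with its cap end at row 125 (columns 300–354), the cap joint at row 196, and its foot end at row 300 (columns 297–346).

Run:
```python
from h import *
C=cam('wrist');T=cam('top')
c=[(300,126),(354,126),(346,299),(298,299)]
p=np.array([onz(C,q,.042) for q in c]);print(p.round(4))
print('mid',p.mean(0).round(4),'dir',np.degrees(np.arctan2(*((p[0]+p[1]-p[2]-p[3])[[1,0]]))),np.linalg.norm(p[0]+p[1]-p[2]-p[3])/2)
t=lambda u,v:(120+u/2,140+v/2)
for w,q in zip(c,[(108,309),(108,274),(232,276),(233,310)]): print(tri(C,w,T,t(*q)).round(4))
m=p.mean(0);go(m[0],m[1],.02,-2)
```

```text
[[0.424  0.4159 0.042 ]
 [0.4652 0.4151 0.042 ]
 [0.4591 0.2694 0.042 ]
 [0.417  0.2702 0.042 ]]
mid [0.4413 0.3426 0.042 ] dir 87.44313245464436 0.14581676547593375
[0.4219 0.4157 0.0208]
[0.4652 0.4146 0.0253]
[0.4589 0.261  0.0254]
[0.4162 0.2606 0.0229]
shift [  6.1   2.8 180.7] roll 0.9 | q6 0.47 t 2.08 pos [0.4385 0.3366 0.2007] yaw_y -1.1 ft [0.33 0.9  0.75] w 0.0801
```

```bash
python3 -m creep '[{"translation":[3,2,40],"roll":1.5,"gripper":80},{"translation":[3,2.5,80],"roll":1.5,"gripper":80},{"translation":[3,2.5,120],"roll":1.5,"gripper":80},{"translation":[3,2.5,155],"roll":1.5,"gripper":80},{"translation":[3,2.5,174],"roll":1.5,"gripper":80}]'; python3 -m creep '[{"translation":[0,0,0],"roll":0,"gripper":80},{"translation":[0,0,0],"roll":0,"gripper":30},{"translation":[0,0,0],"roll":0,"gripper":30},{"translation":[0,0,0],"roll":0,"gripper":30},{"translation":[0,0,0],"roll":0,"gripper":30}]' 40;python3 -m creep '[{"translation":[0,0,0],"roll":0,"gripper":30},{"translation":[0,0,0],"roll":0,"gripper":30},{"translation":[0,0,0],"roll":0,"gripper":30}]' 40; python3 -m creep '[{"translation":[0,0,-6],"roll":0,"gripper":30},{"translation":[0,0,-15],"roll":0,"gripper":30},{"translation":[0,0,-20],"roll":0,"gripper":30},{"translation":[0,0,-20],"roll":0,"gripper":30},{"translation":[0,0,-20],"roll":0,"gripper":30}]';for i in 1 2 3; do python3 -m creep '[{"translation":[0,0,0],"roll":0,"gripper":30}]' |grep ft_; done
```

```text
time: 2.5
position: [0.4389, 0.3391, 0.0232]
tool_rot: [0.723, 0.691, -0.003, -0.001]
ft_force: [-1.0, -0.2, -0.2]
grip_width: 0.08
grip_force: 0.0
time: 2.92
position: [0.4429, 0.3398, 0.0285]
tool_rot: [0.724, 0.69, 0.002, 0.001]
ft_force: [-0.2, 0.7, 0.5]
grip_width: 0.061
grip_force: 0.0
time: 3.17
position: [0.4418, 0.339, 0.0273]
tool_rot: [0.724, 0.69, 0.0, -0.0]
ft_force: [2.9, -0.1, 7.1]
grip_width: 0.0417
grip_force: 40.0
time: 3.58
position: [0.4421, 0.339, 0.047]
tool_rot: [0.724, 0.69, 0.0, 0.0]
ft_force: [0.2, -0.2, -4.7]
grip_width: 0.0417
grip_force: 40.0
ft_force: [-0.3, 0.7, -4.7]
ft_force: [0.5, 0.3, -4.5]
ft_force: [-0.3, -0.1, -4.7]
```

Tube C reads 4.7 N, so it is the loaded one. I'll set it down, regrip near the cap with a light force, and pivot it up about its foot.

```bash
python3 -m creep '[{"translation":[0,0,8],"roll":0,"gripper":30},{"translation":[0,0,15],"roll":0,"gripper":30},{"translation":[0,0,20],"roll":0,"gripper":30},{"translation":[0,0,20],"roll":0,"gripper":62},{"translation":[0,0,20],"roll":0,"gripper":62}]' >/dev/null; python3 -m creep '[{"translation":[0,0,0],"roll":0,"gripper":62},{"translation":[0,0,0],"roll":0,"gripper":62},{"translation":[28,0,0],"roll":0,"gripper":62},{"translation":[55,0,0],"roll":0,"gripper":62},{"translation":[55,0,0],"roll":0,"gripper":62}]'; python3 -m creep '[{"translation":[0,0,0],"roll":0,"gripper":30},{"translation":[0,0,0],"roll":0,"gripper":30},{"translation":[0,0,0],"roll":0,"gripper":30},{"translation":[0,0,0],"roll":0,"gripper":30},{"translation":[0,0,0],"roll":0,"gripper":30}]' 10
python3 -m creep '[{"translation":[-5,0,-16],"roll":0,"gripper":30},{"translation":[-11,0,-33],"roll":0,"gripper":30},{"translation":[-20,0,-48],"roll":0,"gripper":30},{"translation":[-31,0,-61],"roll":0,"gripper":30},{"translation":[-31,0,-61],"roll":0,"gripper":30}]'
python3 - <<'E'
from h import *
go(.44,.3,.1,-3);C=cam('scene')
im=viewer.camera('scene')[150:330,200:440];cv2.imwrite('pics/s2.png',cv2.resize(im,None,fx=3,fy=3,interpolation=cv2.INTER_CUBIC))
E
```

```text
time: 4.67
position: [0.4464, 0.3984, 0.027]
tool_rot: [0.723, 0.69, 0.003, 0.0]
ft_force: [-0.6, 0.4, 0.1]
grip_width: 0.0616
grip_force: 0.0
time: 5.08
position: [0.4442, 0.3929, 0.0264]
tool_rot: [0.724, 0.689, -0.001, -0.0]
ft_force: [-0.3, -0.2, -1.2]
grip_width: 0.042
grip_force: 10.0
time: 5.5
position: [0.4433, 0.3613, 0.0892]
tool_rot: [0.725, 0.689, 0.0, 0.0]
ft_force: [-1.3, 0.0, -1.4]
grip_width: 0.042
grip_force: 10.0
shift [-61.4  -0.2 -10.8] roll 0.1 | q6 0.54 t 5.50 pos [0.4433 0.3613 0.0892] yaw_y -2.9 ft [-1.28  0.02 -1.42] w 0.0420
```

View pics/s2.png

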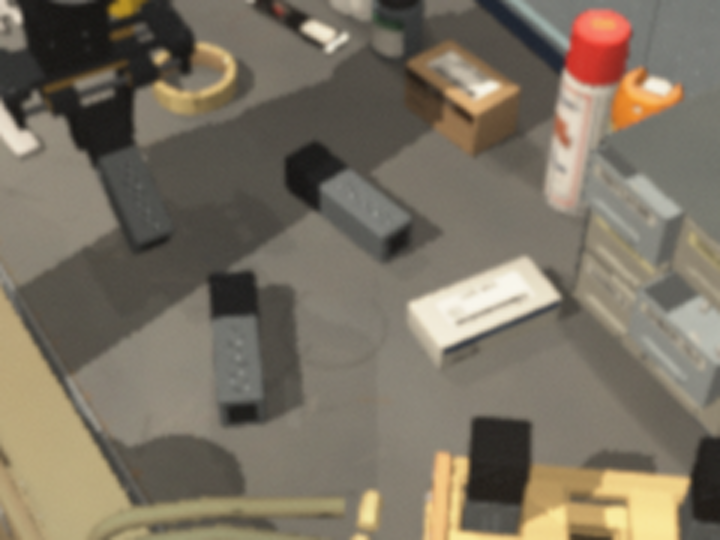

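The tube is pivoting with its foot still on the bench, so I'll continue the arc.

```bash
python3 -m creep '[{"translation":[-12,0,-13],"roll":0,"gripper":30},{"translation":[-26,0,-23],"roll":0,"gripper":30},{"translation":[-41,0,-32],"roll":0,"gripper":30},{"translation":[-57,0,-38],"roll":0,"gripper":30},{"translation":[-57,0,-38],"roll":0,"gripper":30}]'
python3 -m creep '[{"translation":[-16,0,-5],"roll":0,"gripper":30},{"translation":[-34,0,-7],"roll":0,"gripper":30},{"translation":[-50,0,-6],"roll":0,"gripper":30},{"translation":[-67,0,-4],"roll":0,"gripper":30},{"translation":[-69,0,-4],"roll":0,"gripper":30}]'
python3 - <<'E'
from h import *
go(.44,.24,.13,-3)
im=viewer.camera('scene')[150:330,200:440];cv2.imwrite('pics/s3.png',cv2.resize(im,None,fx=3,fy=3,interpolation=cv2.INTER_CUBIC))
E
```

```text
time: 5.97
position: [0.4406, 0.3041, 0.1274]
tool_rot: [0.725, 0.689, 0.001, 0.0]
ft_force: [-0.5, 2.5, 4.1]
grip_width: 0.0421
grip_force: 10.0
time: 6.38
position: [0.4366, 0.2341, 0.1304]
tool_rot: [0.725, 0.689, -0.001, 0.001]
ft_force: [-0.7, -0.2, 3.8]
grip_width: 0.0418
grip_force: 10.0
shift [6.1 3.1 0.4] roll 0.1 | q6 0.32 t 6.38 pos [0.4366 0.2341 0.1304] yaw_y -2.9 ft [-0.71 -0.15  3.77] w 0.0418
```

View pics/s3.png

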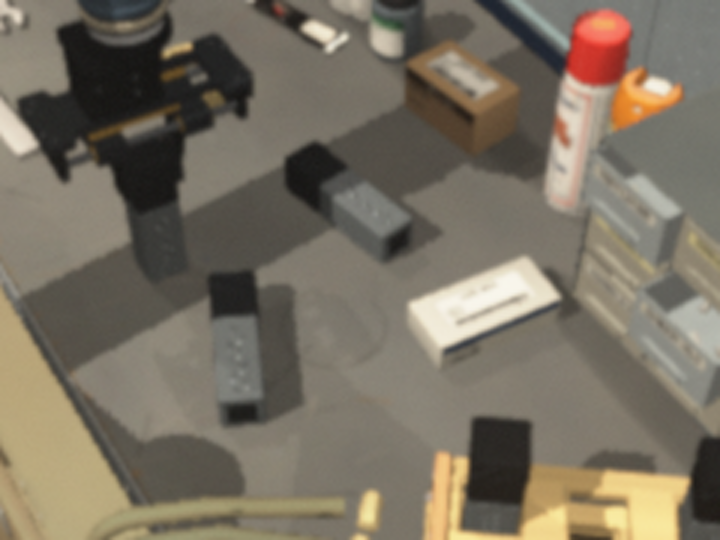

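The tube is nearly upright and resting on its foot. I'll release it so it squares itself on the bench, then regrip firmly and lift.

```bash
python3 -m creep '[{"translation":[0,0,0],"roll":0,"gripper":46},{"translation":[0,0,0],"roll":0,"gripper":46},{"translation":[0,0,0],"roll":0,"gripper":46},{"translation":[0,0,0],"roll":0,"gripper":46},{"translation":[0,0,0],"roll":0,"gripper":46}]' 10
python3 -m creep '[{"translation":[0,0,0],"roll":0,"gripper":30},{"translation":[0,0,0],"roll":0,"gripper":30},{"translation":[0,0,0],"roll":0,"gripper":30},{"translation":[0,0,0],"roll":0,"gripper":30},{"translation":[0,0,0],"roll":0,"gripper":30}]' 45
python3 -m creep '[{"translation":[0,0,-20],"roll":0,"gripper":30},{"translation":[0,0,-60],"roll":0,"gripper":30},{"translation":[0,0,-100],"roll":0,"gripper":30},{"translation":[0,0,-140],"roll":0,"gripper":30},{"translation":[0,0,-180],"roll":0,"gripper":30}]'
python3 - <<'E'
from h import *
go(.505,-.338,.32,-40)
E
```

```text
time: 6.85
position: [0.4367, 0.2372, 0.1293]
tool_rot: [0.724, 0.69, -0.0, -0.0]
ft_force: [-0.5, -0.3, -0.3]
grip_width: 0.0459
grip_force: 0.0
time: 7.27
position: [0.4369, 0.2372, 0.1294]
tool_rot: [0.724, 0.69, 0.0, -0.0]
ft_force: [-0.3, 0.5, -2.3]
grip_width: 0.0413
grip_force: 45.0
time: 7.68
position: [0.4355, 0.2366, 0.3104]
tool_rot: [0.724, 0.69, -0.001, -0.001]
ft_force: [1.4, 0.5, -5.6]
grip_width: 0.0416
grip_force: 45.0
shift [-570.6   97.4   -9.3] roll 37.2 | q6 0.32 t 7.68 pos [0.4355 0.2366 0.3104] yaw_y -2.8 ft [ 1.45  0.48 -5.62] w 0.0416
```

```bash
python3 -m creep '[{"translation":[-37,6,-4],"roll":0,"gripper":30},{"translation":[-75,13,-8],"roll":0,"gripper":30},{"translation":[-113,19,-10],"roll":0,"gripper":30},{"translation":[-151,26,-12],"roll":0,"gripper":30},{"translation":[-190,32,-14],"roll":0,"gripper":30}]' >/dev/null
python3 -m creep '[{"translation":[-38,6,0],"roll":0,"gripper":30},{"translation":[-76,13,0],"roll":0,"gripper":30},{"translation":[-114,19,0],"roll":0,"gripper":30},{"translation":[-152,26,0],"roll":0,"gripper":30},{"translation":[-190,32,0],"roll":0,"gripper":30}]'  >/dev/null
python3 -m creep '[{"translation":[-38,6,0],"roll":0,"gripper":30},{"translation":[-76,13,0],"roll":0,"gripper":30},{"translation":[-114,19,0],"roll":0,"gripper":30},{"translation":[-152,26,0],"roll":0,"gripper":30},{"translation":[-190,32,0],"roll":0,"gripper":30}]' 
python3 -m creep '[{"translation":[0,0,0],"roll":7,"gripper":30},{"translation":[0,0,0],"roll":14,"gripper":30},{"translation":[0,0,0],"roll":21,"gripper":30},{"translation":[0,0,0],"roll":28,"gripper":30},{"translation":[0,0,0],"roll":35,"gripper":30}]' 
python3 -m creep '[{"translation":[0,0,0],"roll":2,"gripper":30},{"translation":[0,0,0],"roll":2,"gripper":30},{"translation":[0,0,0],"roll":2,"gripper":30}]'
python3 - <<'E'
from h import *
C=cam('wrist');go(.505,-.338,.32,-40)
im=viewer.camera('wrist');cv2.imwrite('pics/w2.png',im)
np.savez('w2.npz',K=C[0],R=C[1],t=C[2])
E
```

```text
time: 8.93
position: [0.5042, -0.3381, 0.322]
tool_rot: [0.724, 0.69, 0.0, -0.002]
ft_force: [0.8, 0.7, -5.0]
grip_width: 0.0417
grip_force: 45.0
time: 9.35
position: [0.504, -0.3363, 0.3217]
tool_rot: [0.899, 0.437, -0.001, -0.002]
ft_force: [0.7, 0.2, -4.8]
grip_width: 0.0418
grip_force: 45.0
time: 9.6
position: [0.5044, -0.3363, 0.3223]
tool_rot: [0.905, 0.425, -0.001, -0.001]
ft_force: [-0.3, 0.8, -4.7]
grip_width: 0.0419
grip_force: 45.0
shift [-0.9  1.5  2.3] roll 0.3 | q6 -0.08 t 9.60 pos [ 0.5044 -0.3363  0.3223] yaw_y -39.7 ft [-0.3   0.83 -4.66] w 0.0419
```

View pics/w2.png

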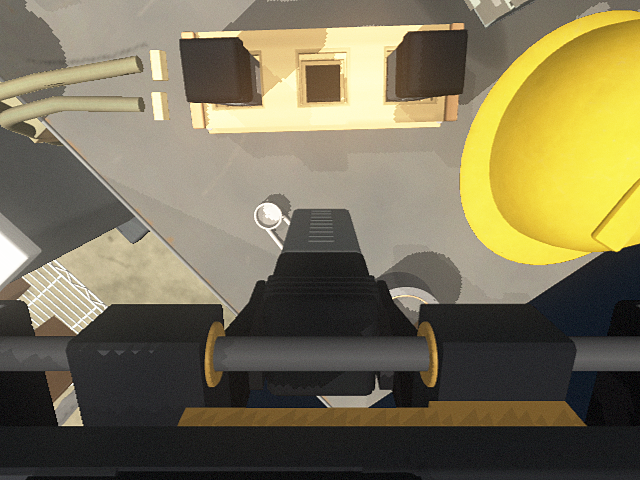

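The wrist view shows the pocket rim at about (298–349, 53–103), the pad at (305–341, 66–102), and the held tube hanging with its foot at row 209. I'll enlarge the rack area.

Run:
```python
import cv2
im=cv2.imread('pics/w2.png')[15:140,170:480]
cv2.imwrite('pics/w2c.png',cv2.resize(im,(775,313),interpolation=cv2.INTER_CUBIC))
im=cv2.imread('pics/w2.png')[40:115,285:365]
cv2.imwrite('pics/w2d.png',cv2.resize(im,None,fx=7,fy=7,interpolation=cv2.INTER_CUBIC))
```

```text
(no output)
```

View pics/w2c.png

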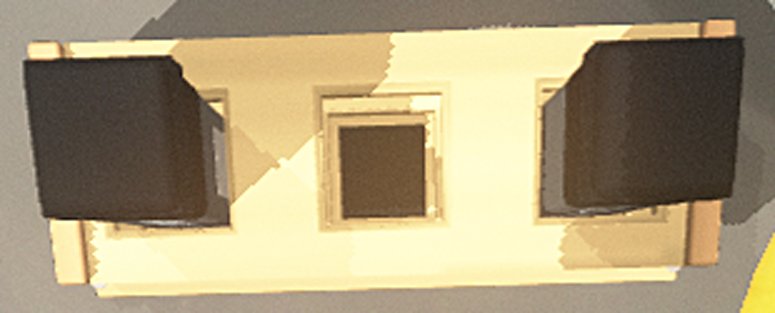

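View pics/w2d.png

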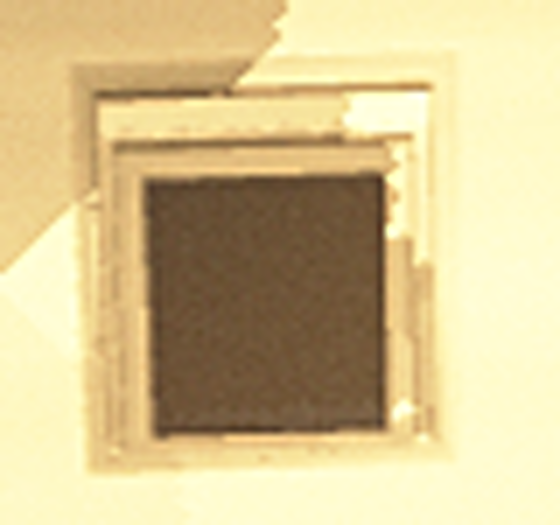

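Run:
```python
from h import *
d=np.load('w2.npz');C=(d['K'],d['R'],d['t'])
f=lambda u,v:(285+(u+.5)/7-.5,40+(v+.5)/7-.5);g=lambda u,v:(170+u/2.5,15+v/2.5)
def fit(L,z):
    p=np.array([onz(C,f(*q),z) for q in L]);a=p[1]+p[2]-p[0]-p[3];b=p[0]+p[1]-p[2]-p[3]
    print(z,p.mean(0).round(4),'row ang',np.degrees(np.arctan2(a[1],a[0])).round(2),'perp',np.degrees(np.arctan2(b[1],b[0])).round(2),'size',np.linalg.norm(a)/2,np.linalg.norm(b)/2)
fit([(75,65),(455,50),(450,460),(88,470)],.072)
fit([(145,182),(382,177),(387,430),(155,437)],.013)
for z,l in((.072,[(60,43),(705,24)]),(.072,[(92,285),(672,270)]),(.072,[(118,229),(665,216)])):
    a,b=[onz(C,g(*q),z) for q in l];e=b-a;print('edge ang',np.degrees(np.arctan2(e[1],e[0])))
a,b=onz(C,(294,209),.193),onz(C,(349,209),.193);print('tube foot front edge',a,b)
R=Ro.from_quat(telemetry.get_obs()['tool_rot']).as_matrix();p=telemetry.get_obs()['position'];print('in tool mm',(R.T@(a-p))*1e3,(R.T@(b-p))*1e3)
# height check of the rim: two views
T=cam('top')
r=proj(T,[.582,-.246,.072]);print('top px',r)
```

```text
0.072 [ 0.5822 -0.2427  0.072 ] row ang -37.98 perp 50.96 size 0.0508824464696081 0.051705581636857394
0.013 [ 0.582  -0.2432  0.013 ] row ang -38.38 perp 52.17 size 0.03716246531767836 0.03742788600744623
edge ang -38.26574263673872
edge ang -38.31557862422992
edge ang -38.46066513283919
tube foot front edge [ 0.50126587 -0.30695197  0.193     ] [ 0.53236854 -0.33277519  0.193     ]
in tool mm [ 20.5367443  -21.08717385 129.62057736] [ 20.55133662  19.33813107 129.52533239]
top px [[443.96633421 220.51781288]]
```

```bash
python3 -c "
from h import *
go(.583,-.2432,.322,-38.3)"; python3 -m creep '[{"translation":[40,0,0],"roll":-0.5,"gripper":30},{"translation":[80,0,0],"roll":-1.4,"gripper":30},{"translation":[100,0,0],"roll":-1.4,"gripper":30},{"translation":[100,0,0],"roll":-1.4,"gripper":30},{"translation":[100,0,0],"roll":-1.4,"gripper":30}]'; python3 -c "
from h import *
go(.583,-.2432,.322,-38.3)"
```

```text
shift [121.8   0.7   0.6] roll -1.4 | q6 -0.08 t 9.65 pos [ 0.5046 -0.3364  0.3226] yaw_y -39.7 ft [-0.06 -0.01 -4.24] w 0.0417
time: 10.07
position: [0.5694, -0.2588, 0.3231]
tool_rot: [0.9, 0.437, -0.001, -0.0]
ft_force: [0.1, -0.5, -3.9]
grip_width: 0.0416
grip_force: 45.0
shift [20.7  1.   1. ] roll 0.1 | q6 0.06 t 10.07 pos [ 0.5694 -0.2588  0.3231] yaw_y -38.2 ft [ 0.11 -0.5  -3.86] w 0.0416
```

```bash
python3 -m creep '[{"translation":[10,0.5,0],"roll":0,"gripper":30},{"translation":[20.5,0.8,0],"roll":0,"gripper":30},{"translation":[20.5,0.8,0],"roll":0,"gripper":30},{"translation":[20.5,0.8,0],"roll":0,"gripper":30},{"translation":[20.5,0.8,0],"roll":0,"gripper":30}]' >/dev/null; python3 -m creep '[{"translation":[0,0,40],"roll":0,"gripper":30},{"translation":[0,0,80],"roll":0,"gripper":30},{"translation":[0,0,100],"roll":0,"gripper":30},{"translation":[0,0,100],"roll":0,"gripper":30},{"translation":[0,0,100],"roll":0,"gripper":30}]'; for i in 1 2 3; do python3 -m creep '[{"translation":[0,0,0],"roll":0,"gripper":30}]' >/dev/null; python3 -c "
from h import *
go(.583,-.2432,.142,-38.3)"; done
```

```text
time: 10.9
position: [0.5818, -0.2447, 0.2226]
tool_rot: [0.9, 0.435, -0.001, -0.001]
ft_force: [0.8, -0.4, -3.0]
grip_width: 0.0418
grip_force: 45.0
shift [ 1.5 -2.6 83.5] roll -0.1 | q6 0.10 t 10.98 pos [ 0.5838 -0.2458  0.2255] yaw_y -38.4 ft [ 1.06  0.41 -4.12] w 0.0421
shift [ 1.3 -3.  84.3] roll -0.1 | q6 0.10 t 11.07 pos [ 0.5841 -0.2458  0.2263] yaw_y -38.4 ft [ 1.06  0.1  -3.93] w 0.0413
shift [ 1.3 -2.4 84.1] roll -0.1 | q6 0.10 t 11.15 pos [ 0.5837 -0.2455  0.2261] yaw_y -38.4 ft [-0.37  0.27 -4.59] w 0.0416
```

```bash
python3 -m creep '[{"translation":[1.3,-2.6,0],"roll":0,"gripper":30},{"translation":[1.3,-2.6,0],"roll":0,"gripper":30},{"translation":[1.3,-2.6,0],"roll":0,"gripper":30}]' >/dev/null; for i in 1 2 3; do python3 -m creep '[{"translation":[0,0,0],"roll":0,"gripper":30}]' >/dev/null; python3 -c "
from h import *
go(.583,-.2432,.142,-38.3)"; done
python3 - <<'E'
from h import *
C=cam('wrist');im=viewer.camera('wrist');cv2.imwrite('pics/w3.png',cv2.resize(im[190:410,170:470],None,fx=2.5,fy=2.5,interpolation=cv2.INTER_CUBIC))
P=[]
c=np.array([.582,-.243]);ex=np.array([np.cos(np.radians(-38.3)),np.sin(np.radians(-38.3))]);ey=np.array([-ex[1],ex[0]])
for s,t in((-1,1),(1,1),(1,-1),(-1,-1)): P.append([*(c+.02625*(s*ex+t*ey)),.072])
print('rim expected crop px',((proj(C,P)-[170,190])*2.5).round(0))
E
```

```text
shift [-0.   2.2 81.9] roll -0.1 | q6 0.10 t 11.48 pos [ 0.5813 -0.2418  0.2239] yaw_y -38.4 ft [-0.48 -0.09 -3.79] w 0.0412
shift [ 0.   2.2 81.7] roll -0.1 | q6 0.10 t 11.57 pos [ 0.5813 -0.2419  0.2237] yaw_y -38.4 ft [ 0.78  0.51 -4.75] w 0.0417
shift [ 0.1  2.2 81.5] roll -0.1 | q6 0.10 t 11.65 pos [ 0.5812 -0.2419  0.2235] yaw_y -38.4 ft [-0.47  0.03 -3.67] w 0.0417
rim expected crop px [[301.  15.]
 [468.  15.]
 [463. 171.]
 [305. 172.]]
```

View pics/w3.png

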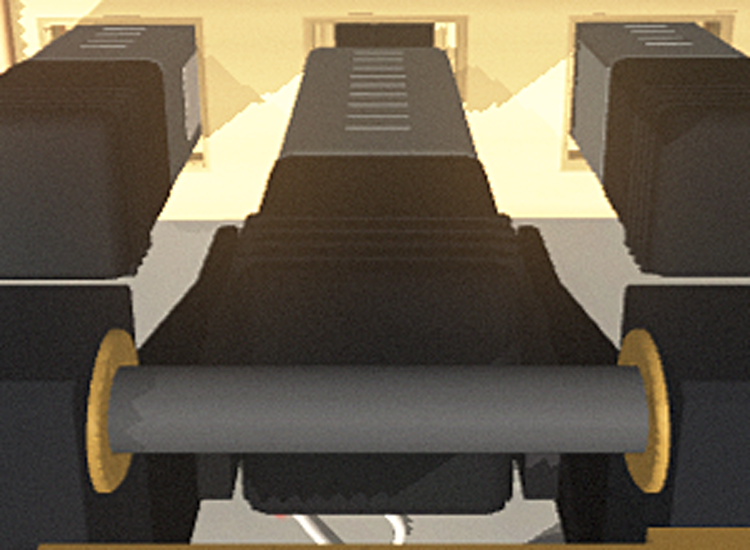

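The rim sits at columns 303–468, row 17 of the crop, which matches the prediction. The foot's front edge is at columns 308–447, row 47.

```bash
cat > foot.py <<'E'
from h import *
def foot(C,L,Rr,z):
    o=telemetry.get_obs();R=Ro.from_quat(o['tool_rot']).as_matrix()
    a,b=onz(C,L,z),onz(C,Rr,z);m=(a+b)/2-R[:,0]*.021
    print('foot centre',m.round(4),'width',np.linalg.norm(a-b).round(4),'needed shift tool mm',(R.T@(np.array([.582,-.243,m[2]])-m)*1e3).round(1))
E
python3 - <<'E'
from foot import *
f=lambda u,v:(170+u/2.5,190+v/2.5)
foot(cam('wrist'),f(308,47),f(447,47),.2236-.1295)
E
```

```text
foot centre [ 0.5803 -0.2416  0.0941] width 0.0409 needed shift tool mm [-0.1  2.2 -0. ]
```

```bash
python3 -m creep '[{"translation":[0,1.5,0],"roll":0,"gripper":30},{"translation":[0,1.5,0],"roll":0,"gripper":30},{"translation":[0,1.5,0],"roll":0,"gripper":30}]' >/dev/null; for i in 1 2; do python3 -m creep '[{"translation":[0,0,0],"roll":0,"gripper":30}]' >/dev/null; python3 -c "
from h import *
go(.583,-.2432,.142,-38.3)"; done
```

```text
shift [ 0.1  0.7 81.5] roll -0.1 | q6 0.10 t 12.03 pos [ 0.5824 -0.2429  0.2235] yaw_y -38.4 ft [-0.52  0.02 -4.09] w 0.0415
shift [ 0.1  0.8 81.5] roll -0.1 | q6 0.10 t 12.12 pos [ 0.5824 -0.2428  0.2235] yaw_y -38.4 ft [ 0.12  0.5  -4.13] w 0.0417
```

Now 0.7 mm remains. I'll correct that and lower in stages while watching the force.

```bash
python3 -m creep '[{"translation":[0,0.7,4],"roll":0,"gripper":30},{"translation":[0,0.7,10],"roll":0,"gripper":30},{"translation":[0,0.7,16],"roll":0,"gripper":30},{"translation":[0,0.7,20],"roll":0,"gripper":30},{"translation":[0,0.7,20],"roll":0,"gripper":30}]' 20 >/dev/null; python3 -c "
from h import *
go(.583,-.2432,.142,-38.3)"; python3 -m creep '[{"translation":[0,0,3],"roll":0,"gripper":30},{"translation":[0,0,6],"roll":0,"gripper":30},{"translation":[0,0,9],"roll":0,"gripper":30},{"translation":[0,0,9],"roll":0,"gripper":30}]' >/dev/null; python3 -c "
from h import *
go(.583,-.2432,.142,-38.3)"
```

```text
shift [ 0.3  1.3 59.8] roll -0.1 | q6 0.10 t 12.53 pos [ 0.582  -0.2427  0.2018] yaw_y -38.4 ft [ 0.09  0.35 -4.35] w 0.0416
shift [ 0.1  0.5 51.8] roll -0.1 | q6 0.10 t 12.87 pos [ 0.5826 -0.243   0.1938] yaw_y -38.4 ft [-0.41 -0.   -4.72] w 0.0415
```

```bash
python3 -m creep '[{"translation":[0,0.4,7],"roll":0,"gripper":30},{"translation":[0,0.4,14],"roll":0,"gripper":30},{"translation":[0,0.4,21],"roll":0,"gripper":30},{"translation":[0,0.4,28],"roll":0,"gripper":30},{"translation":[0,0.4,32],"roll":0,"gripper":30}]' >/dev/null; python3 -c "
from h import *
go(.583,-.2432,.142,-38.3)"; python3 -m creep '[{"translation":[0,0,5],"roll":0,"gripper":30},{"translation":[0,0,10],"roll":0,"gripper":30},{"translation":[0,0,15],"roll":0,"gripper":30},{"translation":[0,0,15],"roll":0,"gripper":30}]' >/dev/null; python3 -c "
from h import *
go(.583,-.2432,.142,-38.3)"
```

```text
shift [ 0.2  0.4 19. ] roll -0.1 | q6 0.10 t 13.28 pos [ 0.5826 -0.2431  0.161 ] yaw_y -38.4 ft [-0.03  0.48 -4.5 ] w 0.0414
shift [0.2 0.3 4.3] roll -0.1 | q6 0.10 t 13.62 pos [ 0.5827 -0.2432  0.1463] yaw_y -38.4 ft [ 0.11 -0.17 -4.29] w 0.0420
```

```bash
python3 -m creep '[{"translation":[0,0,2],"roll":0,"gripper":30},{"translation":[0,0,4],"roll":0,"gripper":30},{"translation":[0,0,4],"roll":0,"gripper":30}]' ; python3 -m creep '[{"translation":[0,0,0],"roll":0,"gripper":60},{"translation":[0,0,0],"roll":0,"gripper":60},{"translation":[0,0,0],"roll":0,"gripper":60},{"translation":[0,0,0],"roll":0,"gripper":60},{"translation":[0,0,0],"roll":0,"gripper":60}]'; python3 -m creep '[{"translation":[0,0,-20],"roll":0,"gripper":60},{"translation":[0,0,-60],"roll":0,"gripper":60},{"translation":[0,0,-100],"roll":0,"gripper":60},{"translation":[0,0,-140],"roll":0,"gripper":60},{"translation":[0,0,-150],"roll":0,"gripper":60}]'
python3 - <<'E'
from h import *
go(.583,-.2432,.142,-38.3)
w=viewer.camera('wrist');s=viewer.camera('scene')
a=cv2.resize(s[230:370,300:480],(540,420));cv2.imwrite('pics/f.png',a)
T=viewer.camera('top')
print([(d['bbox'],round(d['p'],2)) for d in viewer.recognise('top','stored_1')],[(d['bbox'],round(d['p'],2)) for d in viewer.recognise('top','tube_1')])
print([(d['bbox'],round(d['p'],2)) for d in viewer.recognise('scene','stored_1')],[(d['bbox'],round(d['p'],2)) for d in viewer.recognise('scene','tube_1')])
c=[.582,-.243];print('expected top centre scene px', proj(cam('scene'),[*c,.162]),proj(cam('scene'),[*c,.087]))
E
```

```text
time: 13.87
position: [0.5832, -0.2435, 0.1434]
tool_rot: [0.9, 0.435, -0.0, -0.0]
ft_force: [-0.6, -0.1, -4.6]
grip_width: 0.0418
grip_force: 20.0
time: 14.28
position: [0.5836, -0.2437, 0.1442]
tool_rot: [0.9, 0.435, 0.0, 0.001]
ft_force: [-0.5, -0.3, 0.2]
grip_width: 0.0589
grip_force: 0.0
time: 14.7
position: [0.5863, -0.2453, 0.3015]
tool_rot: [0.9, 0.435, 0.004, 0.006]
ft_force: [1.0, -1.2, 0.1]
grip_width: 0.0601
grip_force: 0.0
shift [ -0.7  -6.1 159.4] roll -0.1 | q6 0.10 t 14.70 pos [ 0.5863 -0.2453  0.3015] yaw_y -38.4 ft [ 0.96 -1.17  0.12] w 0.0601
[([408.2, 230.9, 30.7, 31.1], 0.91), ([448.8, 175.4, 23.4, 22.7], 0.67)] [([275.9, 265.0, 59.8, 40.5], 0.8), ([231.3, 195.3, 60.4, 25.8], 0.66), ([431.4, 204.7, 17.9, 20.3], 0.43)]
[([355.3, 289.0, 22.4, 43.7], 0.86), ([424.9, 295.7, 33.1, 38.7], 0.56)] [([293.0, 200.3, 42.1, 38.4], 0.96), ([390.0, 293.7, 26.6, 37.5], 0.76), ([269.8, 243.0, 21.9, 49.0], 0.66)]
expected top centre scene px [[404.77731866 299.63644101]] [[399.8084997  318.36509333]]
```

View pics/f.png

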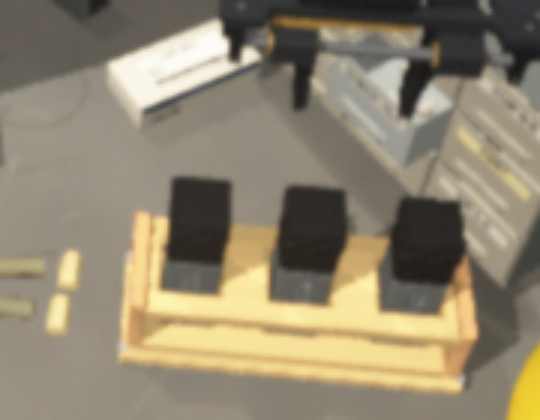

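All three tubes now stand in the rack at the same height. The stored tubes and the two empties have not moved, and the gripper is clear.

```bash
python3 -m creep '[{"translation":[0,0,0],"roll":0,"gripper":60},{"translation":[0,0,0],"roll":0,"gripper":60},{"translation":[0,0,0],"roll":0,"gripper":60}]'>/dev/null; python3 -c "
from rig import hand_in
print(hand_in())"
```

```text
the job is handed in; nothing more can be done
None
```

The loaded tube (about 4.7 N when lifted) stands cap up in the vacant middle pocket, the other two were left lying untouched and unweighed, and the job was handed in at about 15 s; no verdict came back.

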